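# Offer up the hat to the terracotta head

## Robot

A 6-joint arm with a two-finger parallel gripper is mounted at the origin on the work surface. World frame = base frame: x ahead of the robot, y to its left, z up, the work surface at z = 0. Lengths are in mm, angles in rad, forces in N, time in s.
With the tool pointing down it reaches from about 275 to 1000 mm from the base axis. Payload 8.4 kg.
Tool frame: the origin (TCP) lies at the very end of the fingers, on their centre line; the grasp point (between the pads) lies 19 mm behind it; z points along the fingers, x is the direction in which the jaws open and shut, and the axes are right-handed (so a half turn about z gives the same grasp; the last joint's range is limited). The gripper opens to 85 mm and grips with 20 to 120 N. Pads are 22 mm wide; open, the fingers measure 114 mm over their backs; the gripper's body (76 mm by 85 mm) begins 54 mm behind the grasp point. The pads swing forward as they close: fully open they stand 13 mm farther back than shut.
Start: joints at [1.221, 0.353, 1.633, -0, 1.155, -0.002], TCP at [213.018, 587.581, 231.281] pointing down, gripper open.
Joint ranges: [-2.63, 2.63], [-0.92, 2.1], [0.06, 2.66], [-1.3, 4.44], [0, 2.69], [-3.02, 3.02]. Speed limits (rad/s): [2.22, 2.22, 2.79, 3.14, 3.14, 3.14].

## Interface

Orientations are given as [roll, pitch, yaw] about the fixed x, y, z axes, in that order (R = Rz(yaw) Ry(pitch) Rx(roll)).
In Python, from rig import r gives the robot as it stands. The module is installed in compiled form; this text tells all that it offers.
- The arm moves only by the tool apply_moves, never from a script. Its argument "targets" is a list that holds one entry, the list of rows, each a list of 7 numbers: the gripper's target within -1 to 1 (fully open at 1, half-way at 0, shut at -1), then the shift along the tool's x, y, z in cm, then the turn, a rotation vector about the tool's x, y, z in degrees. A call has 1 to 8 rows; each row is the pose to reach, as a shift and turn from the pose measured when the call began, along the tool's axes at that moment; what a row does not reach only later rows make up. A row lasts 1/10 s, in which the tool goes at most 50 mm and 8.59 degrees, less where a joint would pass 70% of its speed; a pose out of reach is approached as far as the arm can. A call with a gripper value outside its range is refused whole. The fingers move at their own pace and stop on an object; "newtons" is the grip in N (left out, the last holds). Time passes only in rows, so rows that repeat a pose let the fingers close. It gives the time, the measured TCP pose, the force and the opening at its end, in the units of the state.
- r.sense(): the state, without advancing time (a new reading comes with each control period).
- r.grab_frame(name): name is "scene" or "top"; returns a dict with "pixels" (384x512x3 uint8, red, green, blue), "fov_y" (degrees; the focal length in pixels is half the picture's height over the tangent of half this angle, whatever the lens; pixels are square), "cx", "cy" (the principal point, pixels), "R" (3x3) and "t" (3): a world point X has camera coordinates R X + t. Camera axes: x right, y down, z forward; pixel columns grow to the right and rows downward; lengths in mm; the calibration is good to about 2 mm. A picture is of the moment at which its call begins. There is no depth.
- r.sign_off(): hands the job in, once; it reports no verdict.
The state is a dict: "clock": time; "qpos": joint angles; "qvel": joint speeds; "joint_efforts": joint torques, N m; "eef_pos": TCP position; "tcp_rot": TCP orientation; "contact_force": force on the tool from outside, world axes, zero at the start; "wrist_torque": the same for the moment, N m; "opening": opening from 0.0 (shut) to 1.0 (fully open).
Only numpy, scipy, OpenCV 4.12 (cv2) and the standard library are available. Lean on these libraries where they do the work, as an engineer would, in place of code of your own. Each camera call takes 0.05 s, during which the arm holds its last target. There are 200 camera calls.

## Task

First press both hinged steel straps on the plywood work board down until they snap shut over the foot of the terracotta head. Then pick up the terracotta hat by its crown from its drying stand, carry it over the row of standing figures without disturbing them, the cup or the head, and hold it level above the flat top of the head, about one centimetre clear, centred and with its long axis along the head's (either way round), never letting it touch the head. Finish while holding it still there, gripped: do not set it down or let go.

Things in the scene. Friction and masses are not known exactly. Their poses are not given: they have to be found in the camera images.
- board: plywood work board, 280 (x) x 140 (y) x 18 mm thick, fixed to the table on the robot's left or right. Origin: centre of its underside, x along its length, roughly away from the robot, z up. The head stands on its middle; each end has a hinged steel strap pointing to the middle
- clip_near (a joint): opening of the near (robot-side) strap, rad: 0 = level, shut over the head's foot; 0.95 = open, where it starts, its free end 90 mm above the table. An over-centre spring in the hinge resists closing (about 4 N pressed down 32 mm from the hinge) until about 0.4, then snaps it to 0 and holds it; let go before that, it springs open again
- clip_far (a joint): opening of the far strap, rad: 0 = level, shut over the head's foot; 0.95 = open, where it starts, its free end 90 mm above the table. An over-centre spring in the hinge resists closing (about 4 N pressed down 32 mm from the hinge) until about 0.4, then snaps it to 0 and holds it; let go before that, it springs open again
- clip_near_hinge (a point): middle of the near strap's hinge axis; fixed at x = -117, y = 0, z = 32 mm in the board's frame. The strap is a flat steel bar 72 mm long from this axis, 30 wide, 5 thick; shut, its top is 34.5 mm above the table. Steel hinge cheeks up to 40 mm above the table stand within 11 mm of the axis, along x
- clip_far_hinge (a point): the same on the far strap: x = +117, y = 0, z = 32 mm in the board's frame; the far strap points from here to the board's -x. Same sizes
- clip_near_press (a point): point on the upper face of the near strap, mid-width, 32 mm from its hinge axis; moves with the strap. x points along the strap to its free end, z out of its upper face. With the strap shut it lies at x = -85, y = 0, z = 34.5 mm in the board's frame: a good place to press straight down from above
- clip_far_press (a point): the same point on the far strap; its x points from the hinge to the free end. With the strap shut it lies at x = +85, y = 0, z = 34.5 mm in the board's frame
- head: fired terracotta head (face with nose and moustache towards its -x), loose, 0.9 kg, standing on the middle of the board. Origin: centre of the underside of its square-cornered foot, 110 (x) x 90 (y) x 10 mm. The head is about 75 (x) x 60 (y) mm with nose and ears, and ends 85 mm above the origin in a flat oval top of 64 (x) x 48 (y) mm. Long axis = x
- head_top (a point): centre of the flat oval top of the head, 85 mm above the head's origin; axes as the head's: x along its long axis, z up
- hat: terracotta hat, about 0.28 kg, rigid. Origin: centre of its flat underside, z up. Oval brim 120 (x) x 84 (y) x 8 mm thick; crown on top of it from 8 to 58 mm above the underside, 74 (x) x 42 (y) mm, oval with flat sides (32 mm long) facing +y and -y: grip it across y. Same front and back
- stand: drying stand of the hat, fixed: plaster foot 70 mm and wooden disc 96 mm in diameter, top 40 mm above the table; the hat rests on it. It is on the other side of the row of figures from the board. Origin: centre of its underside
- slat: wooden slat between board and stand, fixed, 300 (x) x 60 (y) x 15 mm thick, carrying the row of figures. Origin: centre of its underside, x along the row
- cup: white ceramic cup, 72 mm across, 85 high, a bystander near the outer left side of the work. Origin: centre of its underside
- figure0: standing terracotta figure, nearest the robot in the row, 130 mm tall (top 145 mm above the table), 46 mm across, loose on the slat. Origin: centre of its underside
- figure1: standing terracotta figure, midmost in the row, 145 mm tall (top 160 mm above the table), 46 mm across, loose on the slat. Origin: centre of its underside
- figure2: standing terracotta figure, farthest in the row, 138 mm tall (top 153 mm above the table), 46 mm across, loose on the slat. Origin: centre of its underside
Things that resemble listed ones, but are neither listed nor needed, are in the scene too. What is shaped like the hat but green or yellow is not meant.

How it is judged:
By the outcome, as a careful person would: the job done as asked, in the order asked, and still so for the second after the job is handed in, while the arm keeps its last pose, push and grip.
It also fails if it takes over 66 s, if anything falls off the work surface, if the arm or the gripper's body presses on something with over 40 N, if the wrist force passes 120 N, or if a joint passes its speed limit or range.

## Working session

There is one attempt and no reset: what is moved stays moved. The work goes in short steps, Python scripts to look and compute and a tool call to move; the robot and the scene stay as the last step left them, time stands still between calls to the robot, and variables do not carry over. Pictures are saved under pics/ and viewed, about 8 in all and at most 12, crops included, and the job is handed in when it is done.

Besides the shell and the picture viewer there is one more tool, called after "Call:" by a JSON object that holds its "method" and its "body". apply_moves: Moves the arm, as the interface text tells. Its arguments: {"type":"object","properties":{"targets":{"type":"array"},"newtons":{"type":"number"}},"required":["targets"]}

```bash
mkdir -p pics
cat > h.py <<'E'
import numpy as np, cv2, pickle
from rig import r
from scipy.spatial.transform import Rotation as Ro
def grab(name,f=None):
    d=r.grab_frame(name)
    if f: cv2.imwrite('pics/'+f,d['pixels'][:,:,::-1]); pickle.dump(d,open('pics/'+f+'.pkl','wb'))
    return d
def load(f): return pickle.load(open('pics/'+f+'.pkl','rb'))
def F(d): return d['pixels'].shape[0]/2/np.tan(np.radians(d['fov_y'])/2)
def back(d,uv,z):
    R=np.array(d['R']);t=np.array(d['t']);f=F(d)
    c=-R.T@t; v=R.T@np.array([(uv[0]-d['cx'])/f,(uv[1]-d['cy'])/f,1])
    return c+v*(z-c[2])/v[2]
def proj(d,X):
    p=np.array(d['R'])@np.array(X)+np.array(d['t']); return np.array([d['cx'],d['cy']])+F(d)*p[:2]/p[2]
E
python3 - <<'E'
from h import *
for n in('scene','top'):
    d=grab(n,n+'0.png'); R=np.array(d['R']); print(n,d['fov_y'],d['cx'],d['cy'],(-R.T@np.array(d['t'])).round(),R.round(2).tolist())
print(r.sense())
a=cv2.imread('pics/scene0.png');b=cv2.imread('pics/top0.png')
E
```

```text
scene 56.091058252828425 254.19210585966132 186.65619052864508 [1212.  379.  618.] [[-0.42, 0.91, -0.02], [0.52, 0.23, -0.82], [-0.74, -0.36, -0.57]]
top 49.06553355378795 246.53529201138616 197.8031415496092 [ 443.   72. 1166.] [[0.0, -1.0, -0.01], [-0.99, 0.0, -0.12], [0.12, 0.01, -0.99]]
{'clock': 0.1, 'qpos': array([ 1.22061802e+00,  3.53609405e-01,  1.63407125e+00,  3.60216570e-06,
        1.15519735e+00, -2.38485540e-03]), 'qvel': array([-0.00092969, -0.00033557, -0.0013001 , -0.00078131,  0.00031164,
        0.00046349]), 'joint_efforts': array([ 6.17277728e-04, -6.06353760e+01, -3.42823648e+01, -1.04993419e-04,
        3.95580166e-03, -4.08405214e-06]), 'eef_pos': array([212.85582367, 587.17411186, 230.61277847]), 'tcp_rot': array([-3.14158629e+00,  1.28534082e-03,  1.22300142e+00]), 'contact_force': array([ 1.11126642, -0.1756321 , -0.22041246]), 'wrist_torque': array([-0.03568366, -0.01963997,  0.06255826]), 'opening': 0.9987074362299105}
```

View pics/scene0.png

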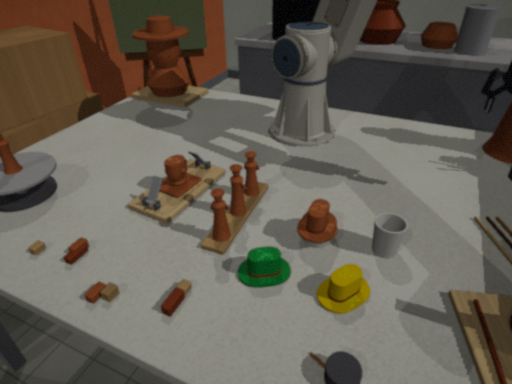

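View pics/top0.png

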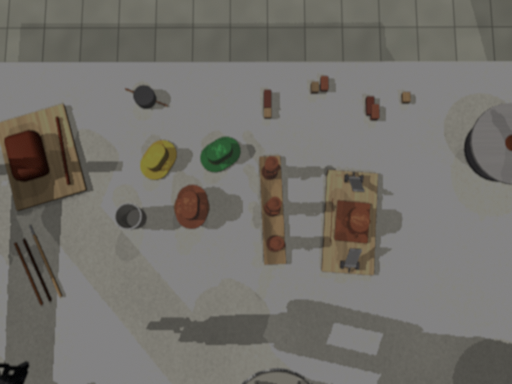

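Scene view: terracotta hat at (318,222) beside the cup (389,235), green hat (264,268), yellow hat (344,290), figures (219,215), (237,190), (252,175), board with head (177,175). In the top view: hat (192,206), green (221,154), yellow (158,160), cup (130,216), figures at (271,168), (273,206), (276,243), head (358,220), straps (355,182) far and (350,260) near.
Lookalikes for the hat: green, yellow, and the big bust's hat at scene (160,40). I choose the terracotta one on the stand and check it in a close crop.

Run:
```python
import cv2
b=cv2.imread('pics/top0.png')[140:290,110:390]
b=cv2.convertScaleAbs(b,alpha=1.5)
c=cv2.resize(b,None,fx=2.85,fy=2.85,interpolation=cv2.INTER_CUBIC)
for u in range(120,390,20): cv2.putText(c,str(u),(int((u-110)*2.85),8),0,.3,(255,0,0)); cv2.line(c,(int((u-110)*2.85),10),(int((u-110)*2.85),14),(255,0,0))
for v in range(150,290,20): cv2.putText(c,str(v),(0,int((v-140)*2.85)+3),0,.3,(255,0,0))
cv2.imwrite('pics/c1.png',c)
```

```text
(no output)
```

View pics/c1.png

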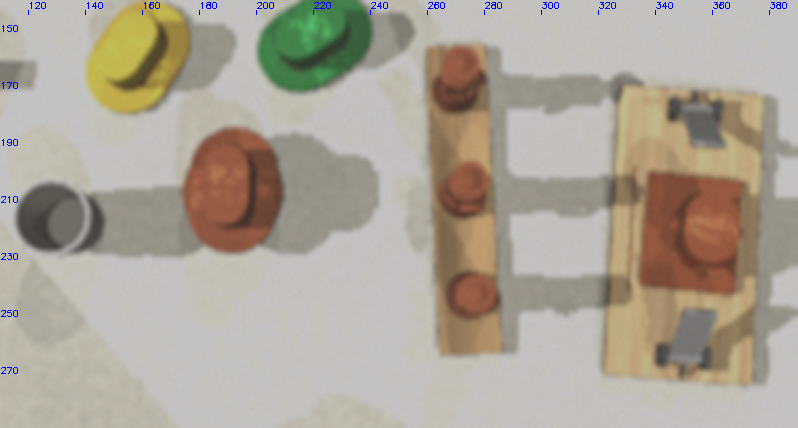

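The crop shows the terracotta hat on its stand at (192,206), long axis nearly vertical in the image, distinct from yellow (155,158) and green (219,153). Its crown runs roughly along world x. Next I fit the poses.

```bash
cat > fit.py <<'E'
from h import *
from scipy.optimize import minimize
def redmask(d,roi):
    p=d['pixels'].astype(int); R,G,B=p[...,0],p[...,1],p[...,2]
    m=((R>1.7*G)&(R>1.7*B)&(R>45)).astype(np.uint8)
    k=np.zeros_like(m); u0,v0,u1,v1=roi; k[v0:v1,u0:u1]=m[v0:v1,u0:u1]
    n,l,s,_=cv2.connectedComponentsWithStats(k); return (l==1+np.argmax(s[1:,4])).astype(np.uint8)
def ell(a,b,z,n=60):
    t=np.linspace(0,2*np.pi,n); return np.c_[a*np.cos(t),b*np.sin(t),0*t+z]
def box(a,b,z): return np.array([[s*a,q*b,z] for s,q in((1,1),(1,-1),(-1,-1),(-1,1))])
def render(d,parts,T,yaw,z0,ss=4):
    im=np.zeros((384*ss,512*ss),np.uint8); c,s=np.cos(yaw),np.sin(yaw); M=np.array([[c,-s,0],[s,c,0],[0,0,1]])
    for P in parts:
        X=P@M.T+[T[0],T[1],z0]
        uv=np.array([proj(d,x) for x in X]); h=cv2.convexHull(((uv+.5)*ss).astype(np.float32)).astype(np.int32)
        cv2.fillConvexPoly(im,h,255)
    return cv2.resize(im,(512,384),interpolation=cv2.INTER_AREA)/255.
stad=lambda z:np.r_[[[16*s+21*np.cos(t)*1,21*np.sin(t),z] for s,r in((1,0),(-1,np.pi)) for t in np.linspace(-np.pi/2,np.pi/2,15)+r]]
HAT=[np.r_[ell(60,42,0),ell(60,42,8)],np.r_[stad(8),stad(58)]]
HEAD=[np.r_[box(55,45,0),box(55,45,10)],np.r_[ell(32,24,85),ell(32,24,70)]]
def fit(ds,rois,parts,z0,x0):
    ms=[redmask(d,q) for d,q in zip(ds,rois)]
    def cost(p): return sum(np.abs(render(d,parts,p[:2]*10,p[2]/5,z0)-m).sum()/m.sum() for d,m in zip(ds,ms))
    q=np.array([x0[0]/10,x0[1]/10,x0[2]*5])
    o=minimize(cost,q,method='Nelder-Mead',options=dict(initial_simplex=np.r_[[q],q+np.diag([1.,1,.7])],xatol=.01,fatol=1e-4))
    return [o.x[0]*10,o.x[1]*10,o.x[2]/5],o.fun,[m.sum() for m in ms]
E
cat > m1.py <<'E'
from fit import *
t=load('top0.png');s=load('scene0.png')
H=(170,180,215,235); HS=(290,195,342,248)
g=back(t,(192,206),60)
print('hat guess',g.round())
for a in ([t],[H]),([s],[HS]),([t,s],[H,HS]): print('hat',fit(*a,HAT,40,(g[0],g[1],0)))
D=(325,195,380,250);DS=(150,145,205,205)
g=back(t,(353,221),28); print('head guess',g.round())
for a in ([t],[D]),([s],[DS]),([t,s],[D,DS]): print('head',fit(*a,HEAD,18,(g[0],g[1],0)))
f=lambda u,v:(110+u/2.85,140+v/2.85)
cs=[back(t,f(*p),18) for p in((617,86),(777,95),(765,385),(603,375))]
cs=np.array(cs);print('board corners',cs.round(), 'centre',cs.mean(0).round(1),[np.linalg.norm(cs[i]-cs[i-1]).round() for i in range(4)])
e=(cs[0]+cs[1]-cs[2]-cs[3]);print('yaw',np.arctan2(e[1],e[0]))
print('mid straps', [proj(t,x) for x in ()])
for n,p,z in(('fig2',(461,62),153),('fig1',(467,182),160),('fig0',(474,294),145),('cup',(62,218),85)): print(n,back(t,f(*p),z).round())
sl=np.array([back(t,f(*p),15) for p in((425,45),(487,43),(503,352),(438,354))]);print('slat',sl.round().tolist())
E
python3 m1.py
```

```text
hat guess [555. 224.  60.]
hat ([np.float64(1356.178739485316), np.float64(29.20553475360073), np.float64(0.2971559213534599)], np.float64(1.0), [np.uint64(2)])
hat ([np.float64(555.6816435952398), np.float64(227.7517290426836), np.float64(0.07419383855228956)], np.float64(0.1083772577131211), [np.uint64(1116)])
hat ([np.float64(566.433953222428), np.float64(220.71112262594374), np.float64(0.3635523273353821)], np.float64(559.0062056363764), [np.uint64(2), np.uint64(1116)])
head guess [ 517. -207.   28.]
head ([np.float64(517.2549747034203), np.float64(-207.03184355880623), np.float64(0.00020300636239176098)], np.float64(30.207581699346402), [np.uint64(45)])
head ([np.float64(514.9795748443369), np.float64(-205.8510720071516), np.float64(0.10307111963693853)], np.float64(0.2954350149403477), [np.uint64(899)])
head ([np.float64(516.1233402768239), np.float64(-205.46534369086757), np.float64(0.08838782793209873)], np.float64(30.453424162892198), [np.uint64(45), np.uint64(899)])
board corners [[ 658. -141.   18.]
 [ 649. -295.   18.]
 [ 373. -273.   18.]
 [ 382. -121.   18.]] centre [ 515.6 -207.6   18. ] [np.float64(277.0), np.float64(155.0), np.float64(278.0), np.float64(152.0)]
yaw -0.07406206539116009
mid straps []
fig2 [654.  18. 153.]
fig1 [550.  14. 160.]
fig0 [456.   8. 145.]
cup [525. 376.  85.]
slat [[700.0, 46.0, 15.0], [702.0, -15.0, 15.0], [403.0, -28.0, 15.0], [401.0, 34.0, 15.0]]
```

```bash
sed -i 's/m=((R>1.7.*/m=((R>1.5*G)\&(R>1.5*B)\&(R>40)).astype(np.uint8); m=cv2.morphologyEx(m,cv2.MORPH_CLOSE,np.ones((3,3)))/' fit.py
python3 - <<'E'
from h import *
t=load('top0.png')
for p in((192,200),(205,205),(185,190),(345,215),(358,220),(345,235),(330,200),(182,210)): print(p,t['pixels'][p[1],p[0]])
E
python3 m1.py | grep h
python3 - <<'E'
from fit import *
t=load('top0.png');s=load('scene0.png')
out=[]
for d,rois in((t,((170,180,215,235),(325,195,380,250))),(s,((290,195,342,248),(150,145,205,205)))):
    im=d['pixels'][:,:,::-1].copy(); im=cv2.convertScaleAbs(im,alpha=1.3)
    big=cv2.resize(im,None,fx=6,fy=6,interpolation=cv2.INTER_CUBIC)
    for q in rois:
        m=redmask(d,q); c,_=cv2.findContours(cv2.resize(m,None,fx=6,fy=6,interpolation=cv2.INTER_NEAREST),0,1); cv2.drawContours(big,c,-1,(255,255,0),1)
        cu,cv=(q[0]+q[2])//2,(q[1]+q[3])//2; out.append(cv2.resize(big[(cv-35)*6:(cv+35)*6,(cu-35)*6:(cu+35)*6],(300,300)))
cv2.imwrite('pics/c2.png',np.vstack([np.hstack(out[:2]),np.hstack(out[2:])]))
E
```

```text
(192, 200) [109  68  50]
(205, 205) [74 47 36]
(185, 190) [90 54 41]
(345, 215) [79 48 36]
(358, 220) [107  68  48]
(345, 235) [83 51 38]
(330, 200) [111  95  72]
(182, 210) [101  61  46]
hat guess [555. 224.  60.]
hat ([np.float64(555.5098346535619), np.float64(228.64572150791952), np.float64(-0.05577974120321126)], np.float64(0.06195569136745608), [np.uint64(1078)])
hat ([np.float64(557.6216527297738), np.float64(227.9815351504104), np.float64(0.00748461030023464)], np.float64(0.09642523676137123), [np.uint64(1176)])
hat ([np.float64(555.8561002213285), np.float64(228.45552693303264), np.float64(-0.038452783304606435)], np.float64(0.16786350903997962), [np.uint64(1078), np.uint64(1176)])
head guess [ 517. -207.   28.]
head ([np.float64(517.0514363416387), np.float64(-205.12660852759225), np.float64(-0.06110413332571254)], np.float64(0.13153818244916632), [np.uint64(1243)])
head ([np.float64(516.8938048693963), np.float64(-206.39006456377496), np.float64(0.01552929983154273)], np.float64(0.2238288917218074), [np.uint64(969)])
head ([np.float64(516.1425212057803), np.float64(-206.0073645923165), np.float64(-0.08037094169935334)], np.float64(0.3566804140215498), [np.uint64(1243), np.uint64(969)])
```

View pics/c2.png

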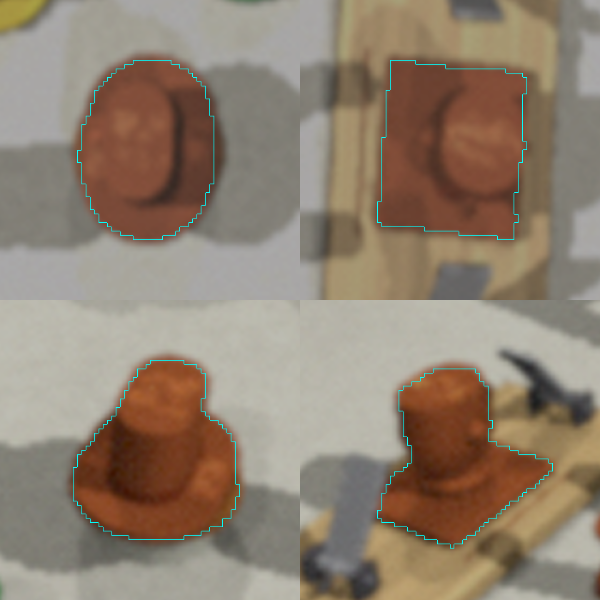

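The crop confirms clean masks for hat and head in both views. Now I overlay the model poses for board, straps, head and hat.

```bash
cat >> fit.py <<'E'
HEAD=[np.r_[box(55,45,0),box(55,45,10)],np.r_[ell(32,24,85),ell(31,24,10)]]
E
python3 - <<'E'
from fit import *
t=load('top0.png');s=load('scene0.png')
D=(325,195,380,250);DS=(150,145,205,205)
for a in ([t],[D]),([s],[DS]),([t,s],[D,DS]): h,c,_=fit(*a,HEAD,18,(516,-206,-.07)); print('head',np.round(h,3),c)
bx,by,yw=516,-206,-0.07
def W(P,x=bx,y=by,yaw=yw):
    c,q=np.cos(yaw),np.sin(yaw); return np.asarray(P)@np.array([[c,-q,0],[q,c,0],[0,0,1]]).T+[x,y,0]
polys=[(W(box(140,70,18)),(255,255,0))]
a=.95
for sg in(-1,1):
    f=lambda l,h:(sg*(117-l*np.cos(a)+h*np.sin(a)),32+l*np.sin(a)+h*np.cos(a))
    q=[]
    for l,y in((0,15),(72,15),(72,-15),(0,-15)):
        x,z=f(l,2.5); q.append([x,y,z])
    polys.append((W(q),(255,0,255)))
polys+= [(W(box(55,45,0)+[0,0,28],*h),(0,255,0)),(W(ell(32,24,103),*h),(0,255,0))]
hp=(556,228.5,-.0)
polys+=[(W(ell(60,42,48),*hp),(0,255,0)),(W(stad(98),*hp),(0,255,0))]
o=[]
for d,(u,v) in((t,(352,222)),(s,(180,187)),(t,(192,206)),(s,(316,220))):
    K=5;w=60 if u in(352,180) else 35
    im=cv2.resize(cv2.convertScaleAbs(d['pixels'][:,:,::-1],alpha=1.3),None,fx=K,fy=K,interpolation=cv2.INTER_CUBIC)
    for P,c in polys: cv2.polylines(im,[np.round((np.array([proj(d,x) for x in P])+.5)*K).astype(np.int32)],True,c,1)
    o.append(cv2.resize(im[(v-w)*K:(v+w)*K,(u-w)*K:(u+w)*K],(400,400) if w>50 else (200,200)))
cv2.imwrite('pics/c3.png',np.vstack([np.hstack(o[:2]),np.hstack([o[2],o[3],np.zeros((200,400,3),np.uint8)])]))
E
```

```text
head [ 5.16868e+02 -2.05671e+02 -1.14000e-01] 0.13138043632577728
head [ 5.14060e+02 -2.06589e+02 -8.30000e-02] 0.1552924988364799
head [ 5.16130e+02 -2.06702e+02 -5.40000e-02] 0.2977042762239134
```

View pics/c3.png

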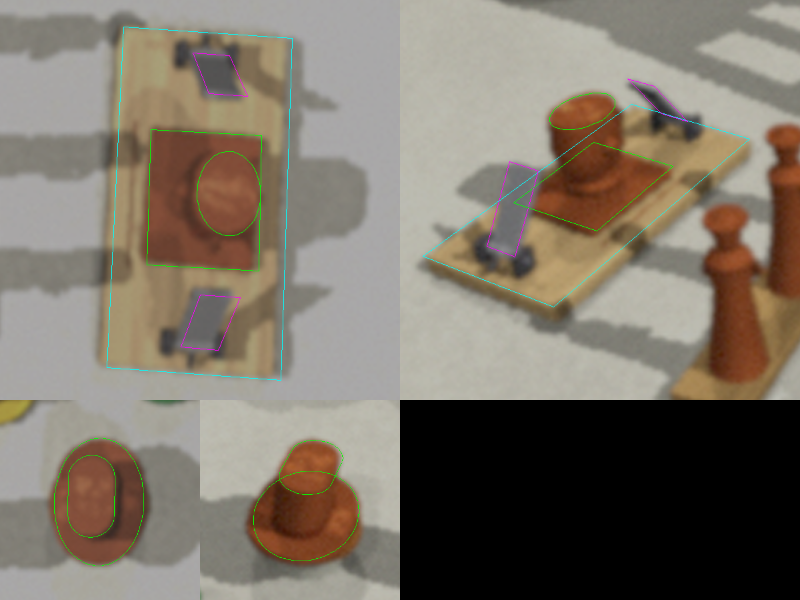

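The overlay agrees: board about (516,-204), yaw -0.07, with both straps within 3 mm. Head at (516,-205) with its top oval matching, hat about (555,227). Now a helper that turns world targets into moves.

```bash
cat > go.py <<'E'
import sys
from h import *
x,y,z,yaw=map(float,sys.argv[1:5])
s=r.sense(); R=Ro.from_euler('xyz',s['tcp_rot'])
d=R.inv().apply(np.array([x,y,z])-s['eef_pos'])/10
t=(R.inv()*Ro.from_euler('xyz',[np.pi,0,yaw])).as_rotvec(degrees=True)
print('clock',s['clock'],'pos',s['eef_pos'].round(1),s['tcp_rot'].round(3),'F',s['contact_force'].round(1),'open',round(s['opening'],3))
print('shift',d.round(2),'turn',t.round(2),'rows',np.linalg.norm(d)/5)
E
python3 go.py 431 -198 200 1.50
```

```text
clock 0.1 pos [212.9 587.2 230.6] [-3.142e+00  1.000e-03  1.223e+00] F [ 1.1 -0.2 -0.2] open 0.999
shift [-66.38  47.27   3.15] turn [-1.000e-02  7.000e-02 -1.587e+01] rows 16.309781234690057
```

Call:
{"method": "apply_moves", "body": {"targets": [[[-1,-4.1,2.9,0.2,0,0,-2],[-1,-8.2,5.8,0.4,0,0,-4],[-1,-12.3,8.8,0.6,0,0,-6],[-1,-16.4,11.7,0.8,0,0,-8],[-1,-20.5,14.6,1,0,0,-10],[-1,-24.6,17.5,1.2,0,0,-12],[-1,-28.7,20.4,1.4,0,0,-14],[-1,-32.8,23.3,1.6,0,0,-16]]]}}

```text
clock: 0.9
eef_pos: [319.2, 200.4, 215.0]
tcp_rot: [-3.141, 0.001, 1.504]
contact_force: [1.1, 0.1, -0.6]
opening: -0.0
```

```bash
python3 go.py 431 -198 200 1.50
```

```text
clock 0.9 pos [319.2 200.4 215. ] [-3.141e+00  1.000e-03  1.504e+00] F [ 1.1  0.1 -0.6] open -0.0
shift [-39.01  13.8    1.55] turn [-0.01  0.07  0.25] rows 8.282237764910167
```

Call:
{"method": "apply_moves", "body": {"targets": [[[-1,-4.9,1.7,0.2,0,0,0],[-1,-9.8,3.5,0.4,0,0,0],[-1,-14.6,5.2,0.6,0,0,0],[-1,-19.5,6.9,0.8,0,0,0],[-1,-24.4,8.6,1,0,0,0],[-1,-29.3,10.4,1.2,0,0,0],[-1,-34.1,12.1,1.4,0,0,0],[-1,-39,13.8,1.5,0,0,0]]]}}

```text
clock: 1.7
eef_pos: [426.7, -184.9, 200.6]
tcp_rot: [-3.141, 0.001, 1.504]
contact_force: [1.7, 0.9, -0.1]
opening: -0.0
```

```bash
python3 go.py 431 -198 100 1.50
```

```text
clock 1.7 pos [ 426.7 -184.9  200.6] [-3.141e+00  1.000e-03  1.504e+00] F [ 1.7  0.9 -0.1] open -0.0
shift [-1.27  0.52 10.06] turn [-0.01  0.05  0.22] rows 2.0309117970441966
```

Call:
{"method": "apply_moves", "body": {"targets": [[[-1,-1.3,0.5,3.5,0,0,0],[-1,-1.3,0.5,7,0,0,0],[-1,-1.3,0.5,10,0,0,0],[-1,-1.3,0.5,10.5,0,0,0],[-1,-1.3,0.5,10.5,0,0,0]]]}}

```text
clock: 2.2
eef_pos: [430.2, -198.0, 95.1]
tcp_rot: [-3.139, 0.0, 1.504]
contact_force: [0.0, 0.3, 0.4]
opening: 0.007
```

```bash
python3 go.py 431 -198 41 1.50
```

```text
clock 2.2 pos [ 430.2 -198.    95.1] [-3.139  0.     1.504] F [0.  0.3 0.4] open 0.007
shift [0.01 0.09 5.41] turn [-0.13  0.01  0.22] rows 1.0829606087446808
```

Call:
{"method": "apply_moves", "body": {"targets": [[[-1,0,0.1,0.8,0,0,0],[-1,0,0.1,1.6,0,0,0],[-1,0,0.1,2.4,0,0,0],[-1,0,0.1,3.2,0,0,0],[-1,0,0.1,4,0,0,0],[-1,0,0.1,4.7,0,0,0],[-1,0,0.1,5.3,0,0,0],[-1,0,0.1,5.3,0,0,0]]]}}

```text
clock: 3.0
eef_pos: [430.2, -197.6, 41.0]
tcp_rot: [-3.137, -0.001, 1.504]
contact_force: [-0.6, -0.4, 1.0]
opening: -0.002
```

```bash
python3 go.py 431 -198 150 1.50
```

```text
clock 3.0 pos [ 430.2 -197.6   41. ] [-3.137e+00 -1.000e-03  1.504e+00] F [-0.6 -0.4  1. ] open -0.002
shift [ -0.02   0.04 -10.9 ] turn [-0.25 -0.04  0.22] rows 2.1797150881669207
```

Force is back to about zero at z = 41, consistent with a snap. Now up and over to the far strap.

Call:
{"method": "apply_moves", "body": {"targets": [[[-1,0,0,-5,0,0,0],[-1,0,0,-10,0,0,0],[-1,0,0,-12,0,0,0],[-1,-0.1,4,-12,0,0,0],[-1,-0.1,8.5,-12,0,0,0],[-1,-0.1,13,-12,0,0,0],[-1,-0.1,17.1,-12,0,0,0],[-1,-0.1,17.1,-12,0,0,0]]]}}

```text
clock: 3.8
eef_pos: [606.0, -210.4, 160.2]
tcp_rot: [-3.141, -0.0, 1.505]
contact_force: [-0.0, -1.0, -0.4]
opening: -0.002
```

```bash
python3 go.py 601 -210 95 1.50
```

```text
clock 3.8 pos [ 606.  -210.4  160.2] [-3.141 -0.     1.505] F [-0.  -1.  -0.4] open -0.002
shift [ 0.01 -0.49  6.52] turn [-0.06 -0.01  0.28] rows 1.3072070556807944
```

Call:
{"method": "apply_moves", "body": {"targets": [[[-1,0,-0.5,2,0,0,0],[-1,0,-0.5,5.5,0,0,0],[-1,0,-0.5,6.5,0,0,0],[-1,0,-0.5,7.3,0,0,0],[-1,0,-0.5,8.1,0,0,0],[-1,0,-0.5,8.9,0,0,0],[-1,0,-0.5,9.7,0,0,0],[-1,0,-0.5,10.5,0,0,0]]]}}

```text
clock: 4.6
eef_pos: [601.3, -210.4, 56.0]
tcp_rot: [3.141, 0.0, 1.505]
contact_force: [0.7, -0.5, 2.7]
opening: 0.0
```

Call:
{"method": "apply_moves", "body": {"targets": [[[-1,0,0,0.8,0,0,0],[-1,0,0,1.4,0,0,0],[-1,0,0,1.4,0,0,0]]]}}

```text
clock: 4.9
eef_pos: [600.5, -210.1, 40.7]
tcp_rot: [-3.14, -0.0, 1.505]
contact_force: [0.4, -0.1, -0.4]
opening: -0.0
```

```bash
python3 go.py 601 -210 180 1.50
```

```text
clock 4.9 pos [ 600.5 -210.1   40.7] [-3.14  -0.     1.505] F [ 0.4 -0.1 -0.4] open -0.0
shift [  0.02   0.03 -13.93] turn [-0.1  -0.02  0.27] rows 2.785625237115723
```

Call:
{"method": "apply_moves", "body": {"targets": [[[-1,0,0,-5,0,0,0],[-1,0,0,-10,0,0,0],[-1,0,0,-15,0,0,0],[-1,2.5,0,-19,0,0,0],[0,7,0,-20,0,0,0],[1,12,-0.5,-20,0,0,0],[1,17,-1,-20,0,0,0],[1,22,-1.5,-20,0,0,0]]]}}

```text
clock: 5.7
eef_pos: [600.0, 11.3, 241.2]
tcp_rot: [-3.14, -0.0, 1.504]
contact_force: [1.0, -0.1, 0.3]
opening: 0.68
```

```bash
python3 go.py 555 227 200 1.57
python3 - <<'E'
from h import *
t=grab('top','top1.png');s=grab('scene','scene1.png')
K=5;w=60;o=[]
for d,(u,v) in((t,(352,222)),(s,(180,187))):
    im=cv2.convertScaleAbs(d['pixels'][v-w:v+w,u-w:u+w,::-1],alpha=1.3); o.append(cv2.resize(im,(400,400),interpolation=cv2.INTER_CUBIC))
cv2.imwrite('pics/c4.png',np.hstack(o))
E
```

```text
clock 5.7 pos [600.   11.3 241.2] [-3.14  -0.     1.504] F [ 1.  -0.1  0.3] open 0.68
shift [21.22 -5.92  4.13] turn [-0.07 -0.02 -3.76] rows 4.483362936414851
```

View pics/c4.png

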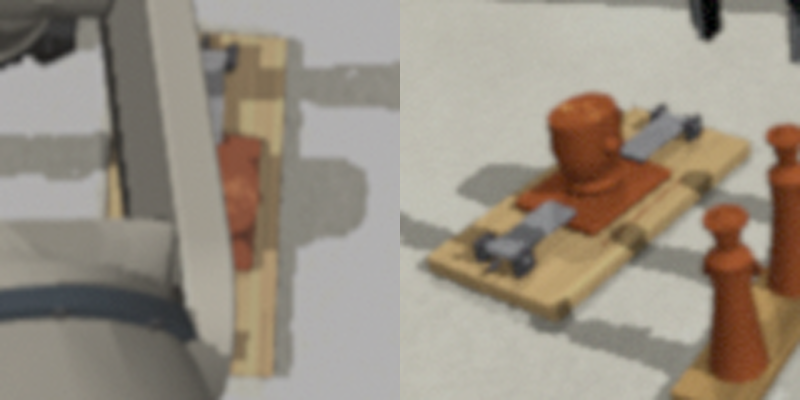

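Both straps lie flat over the head's foot and the head stands unmoved. On to the hat.

Call:
{"method": "apply_moves", "body": {"targets": [[[1,5,-1.4,0,0,0,-1],[1,9.8,-2.8,0,0,0,-2],[1,14.5,-4.2,0,0,0,-3],[1,18,-5.1,1,0,0,-3.8],[1,21.2,-5.9,3,0,0,-3.8],[1,21.2,-5.9,6,0,0,-3.8],[1,21.2,-5.9,9,0,0,-3.8],[1,21.2,-5.9,9,0,0,-3.8]]]}}

```text
clock: 6.6
eef_pos: [551.2, 229.5, 147.9]
tcp_rot: [-3.133, 0.0, 1.576]
contact_force: [-1.0, -0.5, 0.5]
opening: 1.0
```

```bash
python3 go.py 555 227 54 1.571
```

```text
clock 6.6 pos [551.2 229.5 147.9] [-3.133  0.     1.576] F [-1.  -0.5  0.5] open 1.0
shift [-0.24  0.45  9.38] turn [-0.48  0.03  0.3 ] rows 1.879197857612498
```

Call:
{"method": "apply_moves", "body": {"targets": [[[1,-0.2,0.4,1,-0.4,0,0.3],[1,-0.2,0.4,3,-0.4,0,0.3],[1,-0.2,0.4,5,-0.4,0,0.3],[1,-0.2,0.4,7,-0.4,0,0.3],[1,-0.2,0.4,8.6,-0.4,0,0.3],[1,-0.2,0.4,9.4,-0.4,0,0.3],[1,-0.2,0.4,9.4,-0.4,0,0.3],[1,-0.2,0.4,9.4,-0.4,0,0.3]]]}}

```text
clock: 7.4
eef_pos: [555.3, 227.5, 54.8]
tcp_rot: [-3.142, -0.0, 1.571]
contact_force: [0.4, -0.1, -0.4]
opening: 1.001
```

```bash
python3 go.py 555 227 54 1.571
python3 - <<'E'
from h import *
t=grab('top','top2.png');s=grab('scene','scene2.png')
o=[]
for d,(u,v) in((t,(192,206)),(s,(318,210))):
    w=40;im=cv2.convertScaleAbs(d['pixels'][v-w:v+w,u-w:u+w,::-1],alpha=1.3); o.append(cv2.resize(im,(400,400),interpolation=cv2.INTER_CUBIC))
cv2.imwrite('pics/c5.png',np.hstack(o))
E
```

```text
clock 7.4 pos [555.3 227.5  54.8] [-3.142 -0.     1.571] F [ 0.4 -0.1 -0.4] open 1.001
shift [-0.05 -0.03  0.08] turn [-0.   -0.   -0.03] rows 0.019412560015434607
```

View pics/c5.png

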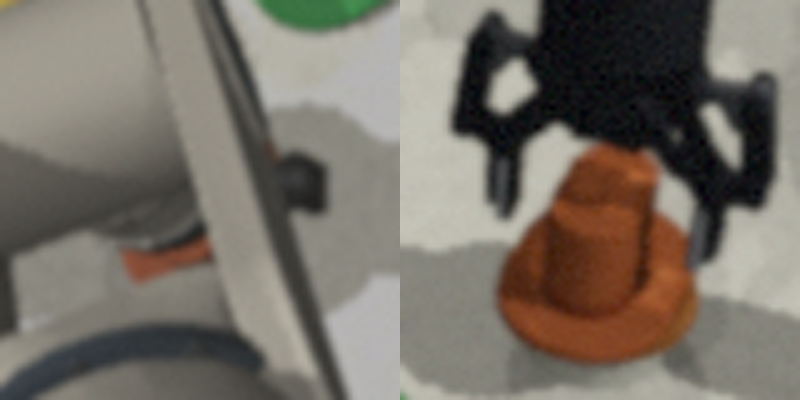

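The scene view shows the fingers straddling the crown centrally, clear of the brim. Closing.

Call:
{"method": "apply_moves", "body": {"targets": [[[-1,0,0,0,0,0,0],[-1,0,0,0,0,0,0],[-1,0,0,0,0,0,0],[-1,0,0,0,0,0,0],[-1,0,0,0,0,0,0],[-1,0,0,0,0,0,0]]], "newtons": 60}}

```text
clock: 8.1
eef_pos: [555.8, 227.9, 55.6]
tcp_rot: [3.14, -0.001, 1.571]
contact_force: [-0.2, -0.5, 4.6]
opening: 0.488
```

Call:
{"method": "apply_moves", "body": {"targets": [[[-1,0,0,-0.5,0,0,0],[-1,0,0,-1.5,0,0,0],[-1,0,0,-3,0,0,0],[-1,0,0,-6,0,0,0],[-1,0,0,-10,0,0,0],[-1,0,0,-14,0,0,0],[-1,0,0,-17,0,0,0],[-1,0,0,-18,0,0,0]]]}}

```text
clock: 8.9
eef_pos: [557.0, 228.4, 240.3]
tcp_rot: [3.134, -0.003, 1.571]
contact_force: [0.4, 1.4, -3.1]
opening: 0.484
```

```bash
python3 go.py 555 227 260 1.571
```

```text
clock 8.9 pos [557.  228.4 240.3] [ 3.134e+00 -3.000e-03  1.571e+00] F [ 0.4  1.4 -3.1] open 0.484
shift [-0.13 -0.19 -1.97] turn [ 0.41 -0.17 -0.02] rows 0.3968029354915931
```

Call:
{"method": "apply_moves", "body": {"targets": [[[-1,0,0,-2.5,0,0,0],[-1,-3,0,-2.5,0,0,0.5],[-1,-7.5,-0.5,-2.5,0,0,1],[-1,-12,-1,-2.5,0,0,1.7],[-1,-16.5,-1.5,-2.5,0,0,2.3],[-1,-21,-2,-2.5,0,0,3],[-1,-25.5,-2.5,-2.5,0,0,3.6],[-1,-29,-3,-2.5,0,0,4.3]]]}}

```text
clock: 9.7
eef_pos: [525.6, -63.9, 263.5]
tcp_rot: [3.136, -0.003, 1.495]
contact_force: [1.1, -0.0, -3.4]
opening: 0.487
```

```bash
python3 go.py 516 -205 220 1.496
```

```text
clock 9.7 pos [525.6 -63.9 263.5] [ 3.136e+00 -3.000e-03  1.495e+00] F [ 1.1 -0.  -3.4] open 0.487
shift [-14.15   0.09   4.31] turn [ 0.32 -0.18 -0.08] rows 2.9589656054004396
```

Call:
{"method": "apply_moves", "body": {"targets": [[[-1,-3.5,0,0,0.3,-0.2,0],[-1,-7.5,0.1,0,0.3,-0.2,0],[-1,-11,0.1,1.5,0.3,-0.2,0],[-1,-13.5,0.1,3,0.3,-0.2,0],[-1,-14.1,0.1,4.3,0.3,-0.2,0],[-1,-14.1,0.1,4.3,0.3,-0.2,0],[-1,-14.1,0.1,4.3,0.3,-0.2,0],[-1,-14.1,0.1,4.3,0.3,-0.2,0]]]}}

```text
clock: 10.5
eef_pos: [516.5, -203.5, 220.6]
tcp_rot: [3.141, 0.0, 1.496]
contact_force: [0.1, -0.0, -3.5]
opening: 0.488
```

```bash
python3 go.py 516 -205 165 1.496
cat > look.py <<'E'
from fit import *
import sys
n=sys.argv[1]
t=grab('top','top%s.png'%n);s=grab('scene','scene%s.png'%n)
o=[]
for d,(u,v) in((t,(352,222)),(s,(180,150))):
    w=70;im=cv2.convertScaleAbs(d['pixels'][v-w:v+w,u-w:u+w,::-1],alpha=1.3); o.append(cv2.resize(im,(400,400),interpolation=cv2.INTER_CUBIC))
cv2.imwrite('pics/c%s.png'%n,np.hstack(o))
E
python3 look.py 6
```

```text
clock 10.5 pos [ 516.5 -203.5  220.6] [3.141 0.    1.496] F [ 0.1 -0.  -3.5] open 0.488
shift [-0.15 -0.05  5.56] turn [ 0.06  0.01 -0.02] rows 1.113068895000335
```

View pics/c6.png

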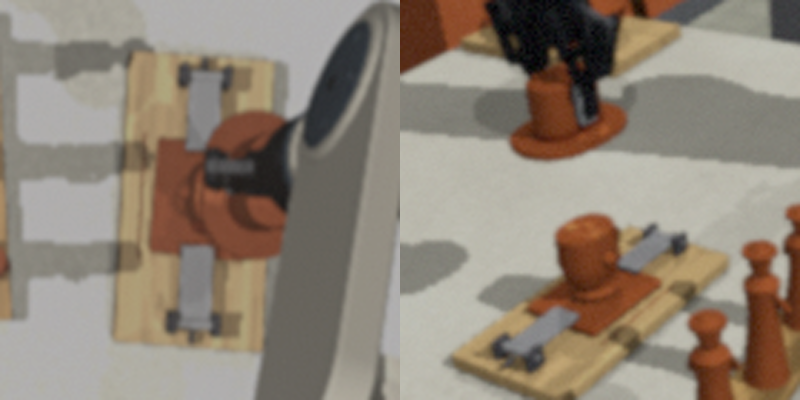

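The hat is held level, crown gripped, above the head; straps are shut and the figures (scene, bottom right) stand. Lower to about 30 mm clear and then measure hat against head.

Call:
{"method": "apply_moves", "body": {"targets": [[[-1,-0.1,0,1.5,0,0,0],[-1,-0.1,0,3,0,0,0],[-1,-0.1,0,4.5,0,0,0],[-1,-0.1,0,6,0,0,0],[-1,-0.1,0,7,0,0,0],[-1,-0.1,0,7,0,0,0],[-1,-0.1,0,7,0,0,0],[-1,-0.1,0,7,0,0,0]]]}}

```text
clock: 11.4
eef_pos: [517.3, -204.8, 151.7]
tcp_rot: [3.139, 0.001, 1.496]
contact_force: [0.3, -0.4, -3.1]
opening: 0.486
```

```bash
python3 go.py 516 -205 128 1.496
cat > meas.py <<'E'
from fit import *
import sys
n=sys.argv[1]
t=grab('top','top%s.png'%n);s=grab('scene','scene%s.png'%n); S=r.sense(); T=S['eef_pos']; yaw=S['tcp_rot'][2]-np.pi/2
ds=(s,t)
def dark(d): return cv2.dilate((d['pixels'].max(2)<60).astype(np.uint8),np.ones((5,5)))
def red(d,roi):
    p=d['pixels'].astype(int); m=((p[...,0]>1.5*p[...,1])&(p[...,0]>1.5*p[...,2])&(p[...,0]>40))
    k=np.zeros(m.shape,bool);k[roi[1]:roi[3],roi[0]:roi[2]]=1;return m&k,k
def parts(p):  # p: along, across, z of underside rel TCP, pitch, dyaw
    M=Ro.from_euler('zy',[yaw+p[4],p[3]]).as_matrix(); c=np.array([np.cos(yaw),np.sin(yaw),0]);q=np.array([-c[1],c[0],0])
    O=T+p[0]*c+p[1]*q+[0,0,p[2]]
    return [P@M.T+O for P in HAT]
def rend(d,PP): return render(d,PP,(0,0),0,0)
hc=np.array([516,-205.5,0]);
# scene view: brim only region = below top of brim; top view: columns left of occluder
E
python3 look.py 7
```

```text
clock 11.4 pos [ 517.3 -204.8  151.7] [3.139e+00 1.000e-03 1.496e+00] F [ 0.3 -0.4 -3.1] open 0.486
shift [-0.03 -0.13  2.37] turn [0.16 0.05 0.  ] rows 0.47536106712958687
```

View pics/c7.png

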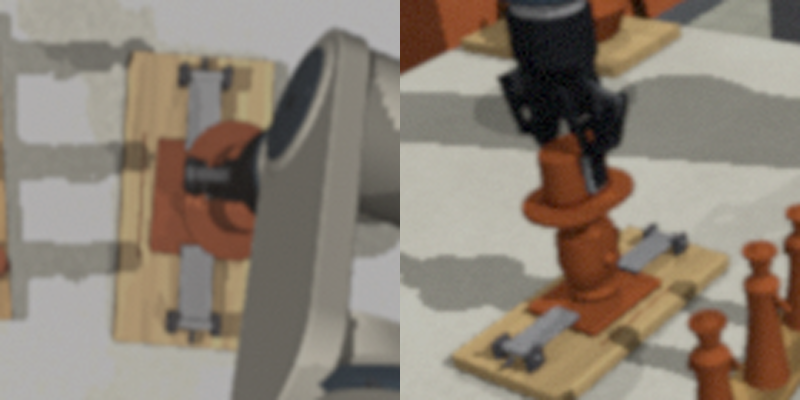

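The top view shows the brim over the head with straps flat; the scene view shows the hat just above the head, clear. Now a numerical fit of the held hat's offset and tilt relative to the tool, using the unobstructed scene frame 6 (hat against bare table), and the head again after strapping.

```bash
cat > meas.py <<'E'
from fit import *
s=load('scene6.png'); T=np.array([516.5,-203.5,220.6]); yaw=1.496-np.pi/2
p=s['pixels'].astype(int); m=((p[...,0]>1.5*p[...,1])&(p[...,0]>1.5*p[...,2])&(p[...,0]>40)).astype(float)
Z=Ro.from_euler('z',yaw).as_matrix()
def bx(x0,x1,y0,y1,z0,z1): return np.array([[x,y,z] for x in(x0,x1) for y in(y0,y1) for z in(z0,z1)],float)@Z.T+T
occ=[bx(-15,15,19,45,0,80),bx(-15,15,-45,-19,0,80),bx(-48,48,-60,60,38,150)]
ign=cv2.dilate((render(s,occ,(0,0),0,0)>0).astype(np.uint8),np.ones((3,3)))>0
v0,v1,u0,u1=95,140,205-45,270
v0,v1,u0,u1=90,142,205,275
# window in full-frame px around projected hat
c=proj(s,T-[0,0,11]); u0,u1,v0,v1=int(c[0]-28),int(c[0]+28),int(c[1]-26),int(c[1]+17); print('hat px',c.round(1))
win=np.zeros(m.shape,bool);win[v0:v1,u0:u1]=1;win&=~ign
def parts(q):
    M=Z@Ro.from_euler('zyx',[q[3],q[4],q[5]]).as_matrix()
    return [P@M.T+T+Z@np.array([q[0],q[1],q[2]]) for P in HAT]
mm=cv2.GaussianBlur(m,(0,0),.6)
def cost(x,k):
    q=np.zeros(6); q[2]=-15; q[k]=x*np.where(np.array(k)<3,1,.02)
    im=cv2.GaussianBlur(render(s,parts(q),(0,0),0,0),(0,0),.6); return ((im-mm)[win]**2).sum()
for k in([0,1,2],[0,1,2,4,5],[0,2,4]):
    x0=np.array([-15. if i==2 else 0. for i in k])
    o=minimize(cost,x0,args=(k,),method='Nelder-Mead',options=dict(initial_simplex=np.r_[[x0],x0+np.diag([3.]*len(k))],xatol=.05,fatol=1e-3,maxiter=600))
    print(k,(o.x*np.where(np.array(k)<3,1,.02)).round(3),o.fun,cost(x0,k),win.sum())
im=cv2.resize(s['pixels'][:,:,::-1],None,fx=6,fy=6,interpolation=cv2.INTER_CUBIC)
# head again
m1=redmask(s,(150,145,205,205)); print(m1.sum())
fs=minimize(lambda x:(np.abs(render(s,[np.r_[ell(32,24,85),ell(32,24,62)]],x[:2]*10,-.07,18)-m1)[:][145:168,150:205]).sum(),[51.6,-20.5],method='Nelder-Mead',options=dict(initial_simplex=[[51.6,-20.5],[52.2,-20.5],[51.6,-19.9]]))
print('head top by scene upper part',fs.x*10,fs.fun)
d=s
for P,c in((ell(32,24,103)@Ro.from_euler('z',-.07).as_matrix().T+[516,-205,0],(0,255,0)),(parts([0,0,-15,0,0,0])[0][:60],(255,255,0)),(parts([0,0,-15,0,0,0])[0][60:],(255,255,0))): cv2.polylines(im,[np.round((np.array([proj(d,x) for x in P])+.5)*6).astype(np.int32)],True,c,1)
cv2.imwrite('pics/c8.png',im[90*6:180*6,130*6:230*6])
E
python3 meas.py
```

```text
hat px [169.4 125.3]
[0, 1, 2] [ -0.909  -0.934 -11.897] 5.22902993945506 34.05234977430845 1170
[0, 1, 2, 4, 5] [  0.287  -0.25  -13.158  -0.045   0.032] 3.131771049835681 34.05234977430845 1170
[0, 2, 4] [  0.855 -11.867  -0.035] 4.271953185812068 34.05234977430845 1170
929
head top by scene upper part [ 520.8417263  -201.79289627] 11.137254901960784
```

View pics/c8.png

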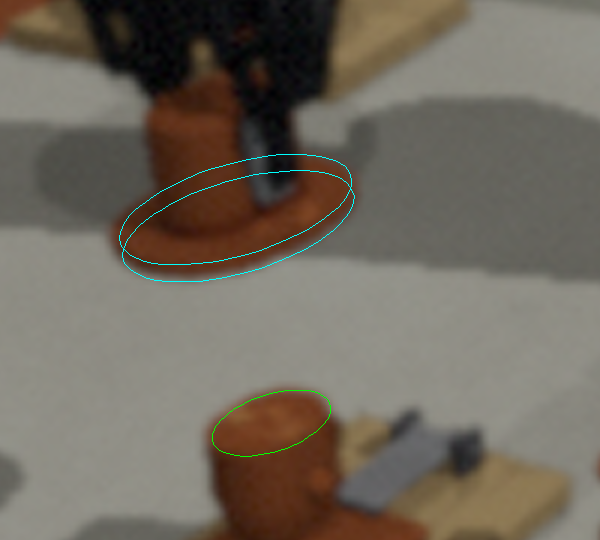

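The overlay shows head top and hat both about 1 px up-left of their predictions, which looks like a shared camera bias, so relative placing agrees. The fit hints at a slight pitch (-0.04). I check the method's bias on the same hat resting level on its stand (frame 0).

```bash
cat > meas2.py <<'E'
from fit import *
def run(f,O,yaw,T,k,q0=(0,0,0)):
    s=load(f); p=s['pixels'].astype(int); m=((p[...,0]>1.5*p[...,1])&(p[...,0]>1.5*p[...,2])&(p[...,0]>40)).astype(float)
    Z=Ro.from_euler('z',yaw).as_matrix()
    bx=lambda a,b,c,d,e,g: np.array([[x,y,z] for x in(a,b) for y in(c,d) for z in(e,g)],float)@Z.T+T
    # same occluder used in every frame, so that biases are alike
    occ=[bx(-15,15,19,45,0,80),bx(-15,15,-45,-19,0,80),bx(-48,48,-60,60,38,150)]
    if f=='scene7.png': occ.append((np.r_[ell(40,34,-15),ell(45,40,-90)]@Z.T)+T)
    ign=cv2.dilate((render(s,occ,(0,0),0,0)>0).astype(np.uint8),np.ones((3,3)))>0
    c=proj(s,O+[0,0,4]); sc=1000/np.linalg.norm(np.array(s['R'])@O+np.array(s['t']))
    win=np.zeros(m.shape,bool); win[int(c[1]-28*sc):int(c[1]+20*sc),int(c[0]-30*sc):int(c[0]+30*sc)]=1; win&=~ign
    mm=cv2.GaussianBlur(m,(0,0),.6); w=np.where(np.array(k)<3,1,.02)
    def cost(x):
        q=np.zeros(6);q[k]=x*w; M=Z@Ro.from_euler('zyx',q[3:]).as_matrix()
        im=cv2.GaussianBlur(render(s,[P@M.T+O+Z@q[:3] for P in HAT],(0,0),0,0),(0,0),.6); return ((im-mm)[win]**2).sum()
    x0=np.zeros(len(k)); o=minimize(cost,x0,method='Nelder-Mead',options=dict(initial_simplex=np.r_[[x0],np.diag([3.]*len(k))],xatol=.05,fatol=1e-3,maxiter=800,adaptive=True))
    print(f,k,(o.x*w).round(3),round(o.fun,2),win.sum())
a=np.array
for k in([0,1,2],[0,1,4,5],[0,1,2,4],[0,1,2,4,5],[0,1,2,3,4,5]):
    run('scene0.png',a([556,228,40.]),0.,a([556,228,55.]),k)
    run('scene6.png',a([516.5,-203.5,205.6]),-.075,a([516.5,-203.5,220.6]),k)
    run('scene7.png',a([517.3,-204.8,136.7]),-.075,a([517.3,-204.8,151.7]),k)
E
python3 meas2.py
```

```text
scene0.png [0, 1, 2] [ 0.534 -0.083  3.713] 24.9 1636
scene6.png [0, 1, 2] [-1.651 -1.62   2.869] 4.86 1483
scene7.png [0, 1, 2] [-0.761 -0.594  2.216] 4.3 756
scene0.png [0, 1, 4, 5] [ 1.480e+01  1.927e+00 -2.980e-01  7.000e-03] 3.84 1636
scene6.png [0, 1, 4, 5] [-1.41  -1.709 -0.047  0.05 ] 3.68 1483
scene7.png [0, 1, 4, 5] [-1.38  -1.972 -0.087  0.122] 0.57 756
scene0.png [0, 1, 2, 4] [11.616  0.969 -2.568 -0.291] 4.64 1636
scene6.png [0, 1, 2, 4] [ 0.653 -0.367  3.001 -0.033] 4.19 1483
scene7.png [0, 1, 2, 4] [-0.331 -0.73   1.103 -0.046] 3.56 756
scene0.png [0, 1, 2, 4, 5] [ 1.225e+01  1.213e+00 -3.298e+00 -3.080e-01  1.000e-02] 4.55 1636
scene6.png [0, 1, 2, 4, 5] [ 0.519  0.136  2.057 -0.044  0.031] 3.13 1483
scene7.png [0, 1, 2, 4, 5] [-0.18  -0.858  0.658 -0.084  0.125] 0.65 756
scene0.png [0, 1, 2, 3, 4, 5] [17.288  4.319  5.781 -0.17  -0.24  -0.053] 1.53 1636
scene6.png [0, 1, 2, 3, 4, 5] [-0.025 -0.586  1.987  0.028 -0.038  0.023] 3.13 1483
scene7.png [0, 1, 2, 3, 4, 5] [ 0.708 -0.212  1.121  0.051 -0.091  0.115] 0.23 756
```

Frame 0 isn't comparable because the wooden disc merges with the hat mask. In frame 6 the hat offsets are about 1–2 mm, the same bias as the head, and tilt is under about 0.04, so I make no correction. Lower to about 10 mm clear and check that the head hasn't shifted.

Call:
{"method": "apply_moves", "body": {"targets": [[[-1,0,-0.1,0.5,0.1,0,0],[-1,0,-0.1,1,0.1,0,0],[-1,0,-0.1,1.5,0.1,0,0],[-1,0,-0.1,2,0.1,0,0],[-1,0,-0.1,2.3,0.1,0,0],[-1,0,-0.1,2.3,0.1,0,0],[-1,0,-0.1,2.3,0.1,0,0],[-1,0,-0.1,2.3,0.1,0,0]]]}}

```text
clock: 12.3
eef_pos: [516.4, -204.9, 128.8]
tcp_rot: [3.14, 0.001, 1.496]
contact_force: [-0.1, -0.2, -3.2]
opening: 0.487
```

```bash
python3 go.py 516 -205 128.5 1.496
python3 - <<'E'
from fit import *
a,b=load('scene0.png'),load('scene6.png'); g=lambda d:cv2.cvtColor(d['pixels'],cv2.COLOR_RGB2GRAY).astype(np.float32)
for n,A,B,(v0,v1,u0,u1) in(('head',a,b,(150,182,160,194)),('fig0',a,b,(185,245,208,232)),('fig1',a,b,(160,215,228,248)),('fig2',a,b,(148,200,244,262)),('cup',a,b,(205,260,365,410)),('hat area',a,b,(205,260,365,410))):
    w=cv2.createHanningWindow((u1-u0,v1-v0),cv2.CV_32F); print(n,np.round(cv2.phaseCorrelate(g(A)[v0:v1,u0:u1],g(B)[v0:v1,u0:u1],w),2))
print('scale mm/px head',np.linalg.norm(np.array(a['R'])@[516,-205,100]+a['t'])/F(a))
E
python3 look.py 9
python3 - <<'E'
import cv2,numpy as np
s=cv2.imread('pics/scene9.png')[90:270,110:430]; a=cv2.resize(s,(640,360),interpolation=cv2.INTER_CUBIC)
c=cv2.resize(cv2.imread('pics/c9.png'),(480,240)); p=np.zeros((600,640,3),np.uint8); p[:360]=a; p[360:,:480]=c; cv2.imwrite('pics/f9.png',p)
E
```

```text
clock 12.3 pos [ 516.4 -204.9  128.8] [3.140e+00 1.000e-03 1.496e+00] F [-0.1 -0.2 -3.2] open 0.487
shift [-0.01 -0.04  0.03] turn [ 0.07  0.06 -0.01] rows 0.009609853720930421Traceback (most recent call last):
  File "<stdin>", line 4, in <module>
    return _wrapfunc(a, 'round', decimals=decimals, out=out)
    return _wrapit(obj, method, *args, **kwds)
    conv = _array_converter(obj)
ValueError: setting an array element with a sequence. The requested array has an inhomogeneous shape after 1 dimensions. The detected shape was (2,) + inhomogeneous part.
```

View pics/f9.png

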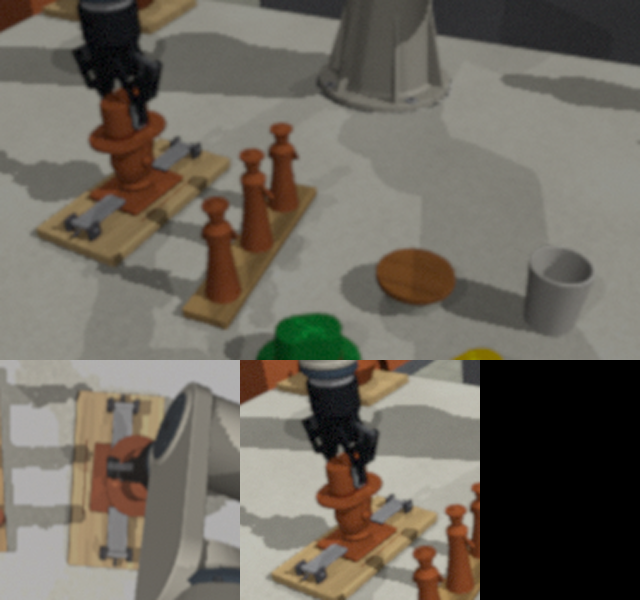

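The picture shows the empty stand, all three figures and the cup standing, straps shut, and the hat level just above the head. One numeric check that the head and bystanders haven't shifted, plus the relative height bias of the head top.

```bash
python3 - <<'E'
from fit import *
a,b,e=load('scene0.png'),load('scene6.png'),load('scene9.png'); g=lambda d:cv2.cvtColor(d['pixels'],cv2.COLOR_RGB2GRAY).astype(np.float32)
for n,B,(v0,v1,u0,u1) in(('head',b,(150,182,160,194)),('fig0',e,(185,245,208,232)),('fig1',e,(160,215,228,248)),('fig2',e,(148,200,244,262)),('cup',e,(205,260,365,410))):
    w=cv2.createHanningWindow((u1-u0,v1-v0),cv2.CV_32F); q,_=cv2.phaseCorrelate(g(a)[v0:v1,u0:u1],g(B)[v0:v1,u0:u1],w); print(n,np.round(q,2))
print('mm/px',np.linalg.norm(np.array(a['R'])@[516,-205,100]+a['t'])/F(a))
# head top arc: silhouette above the oval's centre row
for d in(a,b):
    p=d['pixels'].astype(int); m=((p[...,0]>1.5*p[...,1])&(p[...,0]>1.5*p[...,2])&(p[...,0]>40)).astype(float)
    c=proj(d,[516,-205,103]); v=int(c[1]); mm=cv2.GaussianBlur(m,(0,0),.6)[v-10:v+2,int(c[0])-18:int(c[0])+18]
    f=lambda x:((cv2.GaussianBlur(render(d,[np.r_[ell(32,24,x[2]),ell(32,24,x[2]-25)]],x[:2],-.075,0),(0,0),.6)[v-10:v+2,int(c[0])-18:int(c[0])+18]-mm)**2).sum()
    for fz in(True,False):
        h=(lambda x:f([x[0],-205,x[1]])) if fz else (lambda x:f([x[0],x[1],103]))
        x0=np.array([516,103.]) if fz else np.array([516,-205.])
        o=minimize(h,x0,method='Nelder-Mead',options=dict(initial_simplex=[x0,x0+[3,0],x0+[0,3]])); print('x,z' if fz else 'x,y',o.x.round(1),round(o.fun,2))
E
python3 go.py 516 -205 128.5 1.496
```

```text
head [-0.    0.13]
fig0 [-0.08 -0.07]
fig1 [0.23 0.03]
fig2 [-0.1  -0.36]
cup [ 0.63 -0.05]
mm/px 2.9032069120884905
x,z [518.9 101.7] 1.38
x,y [ 521.5 -203.1] 1.4
x,z [518.4 100.9] 1.87
x,y [ 521.9 -202.8] 1.78
clock 12.4 pos [ 516.4 -204.9  128.8] [3.140e+00 1.000e-03 1.496e+00] F [ 0.   0.2 -3.6] open 0.488
shift [-0.02 -0.04  0.03] turn [ 0.08  0.06 -0.01] rows 0.010301356611234633
```

Nothing shifted: head 0.4 mm or less, figures and cup at sub-pixel level. The x and z fits from the oblique camera are poorly separated, so I cross-check the along-axis centring in the top view, using the visible front and back edges of the brim.

Run:
```python
from fit import *
for f,T in(('top6.png',(516.5,-203.5,220.6)),('top7.png',(517.3,-204.8,151.7)),('top9.png',(516.4,-204.9,128.8))):
    d=load(f); p=d['pixels'].astype(float); red=np.clip((p[...,0]/(p[...,1]+p[...,2]+1)-.60)/.15,0,1)
    P=HAT[0]@Ro.from_euler('z',-.075).as_matrix().T+np.array(T)-[0,0,15]
    uv=np.array([proj(d,x) for x in P])
    k=(render(d,[P],(0,0),0,0)); out=[]
    for u in range(int(uv[:,0].mean())-6,int(uv[:,0].mean())+5):
        col=k[:,u]; v0=np.where(col>.5)[0]; a,b=v0[0],v0[-1]
        m=red[:,u]
        # sub-pixel edges: sum of red / model within +-5 px of each model edge
        et=red[a-5:a+4,u].sum()-k[a-5:a+4,u].sum(); eb=red[b-3:b+6,u].sum()-k[b-3:b+6,u].sum()
        out.append((u,round(et,1),round(eb,1)))
    print(f,out, 'mm/px',(np.array(d['R'])@np.array(T)+d['t'])[2]/F(d))
# same for the foot in top0 with head (516.4,-204.9)
d=load('top0.png');p=d['pixels'].astype(float); red=np.clip((p[...,0]/(p[...,1]+p[...,2]+1)-.60)/.15,0,1)
P=HEAD[0]@Ro.from_euler('z',-.075).as_matrix().T+[516.4,-204.9,18]; k=render(d,[P],(0,0),0,0); u0=int(proj(d,[516,-205,28])[0])
for u in range(u0-14,u0+14,3):
    v0=np.where(k[:,u]>.5)[0];a,b=v0[0],v0[-1]; print('foot',u,round(red[a-5:a+4,u].sum()-k[a-5:a+4,u].sum(),1),round(red[b-3:b+6,u].sum()-k[b-3:b+6,u].sum(),1))
```

```text
top6.png [(364, np.float64(2.4), np.float64(3.4)), (365, np.float64(1.5), np.float64(3.1)), (366, np.float64(0.9), np.float64(2.4)), (367, np.float64(0.3), np.float64(1.5)), (368, np.float64(0.9), np.float64(0.9)), (369, np.float64(1.6), np.float64(1.3)), (370, np.float64(1.5), np.float64(1.8)), (371, np.float64(1.5), np.float64(2.2)), (372, np.float64(1.7), np.float64(2.1)), (373, np.float64(1.6), np.float64(2.4)), (374, np.float64(0.9), np.float64(2.0))] mm/px 2.2468736776383897
top7.png [(357, np.float64(-0.1), np.float64(1.8)), (358, np.float64(-0.0), np.float64(2.6)), (359, np.float64(0.2), np.float64(2.7)), (360, np.float64(2.3), np.float64(2.4)), (361, np.float64(2.2), np.float64(2.2)), (362, np.float64(2.1), np.float64(2.1)), (363, np.float64(1.8), np.float64(2.2)), (364, np.float64(1.3), np.float64(2.2)), (365, np.float64(0.8), np.float64(2.3)), (366, np.float64(0.3), np.float64(2.1)), (367, np.float64(0.0), np.float64(1.5))] mm/px 2.4096872965501617
top9.png [(354, np.float64(0.2), np.float64(-0.0)), (355, np.float64(0.1), np.float64(-0.3)), (356, np.float64(-0.3), np.float64(0.0)), (357, np.float64(-0.6), np.float64(1.4)), (358, np.float64(-0.5), np.float64(2.6)), (359, np.float64(-0.0), np.float64(2.6)), (360, np.float64(2.1), np.float64(2.4)), (361, np.float64(2.4), np.float64(2.3)), (362, np.float64(2.1), np.float64(2.1)), (363, np.float64(1.7), np.float64(2.2)), (364, np.float64(1.3), np.float64(2.2))] mm/px 2.463475577178066
foot 338 2.4 1.8
foot 341 2.5 2.1
foot 344 2.0 2.0
foot 347 2.1 1.8
foot 350 2.1 1.9
foot 353 2.3 1.9
foot 356 0.7 2.0
foot 359 1.2 1.4
foot 362 1.3 1.9
foot 365 1.2 2.1
```

In the top view the brim's front and back residuals are balanced (2.1 / 2.2 px), and the foot's are too (about 2.1 / 1.9 px). Hat and head therefore agree along x to about 1 mm. Clearance from the grip geometry is 128.8 − 15.3 − 103 ≈ 10.5 mm. The arm is still, so I hand in.

Run:
```python
from rig import r
s=r.sense(); print(s['clock'],s['eef_pos'],abs(s['qvel']).max(),s['contact_force'],s['opening']); print(r.sign_off())
```

```text
12.4 [ 516.37744281 -204.86373931  128.82290063] 0.001503850231297226 [ 0.02184811  0.20623222 -3.6417891 ] 0.48762055080818717
the job is handed in; nothing more can be done
None
```

I pressed both straps shut, near then far, and gripped the terracotta hat by its crown at 60 N. I carried it over the figures and handed in at 12.4 s, holding it still above the head.

**What the last checks showed:**
- **Straps and surroundings:** both straps lie flat over the foot in the pictures. Head, figures and cup moved under a pixel (head about 0.4 mm; largest reading, the cup, about 2 mm).
- **Hat position:** the top view puts hat and head within about 1 mm of each other along the long axis. Sideways it is about 0.5 mm by the tool position, against a head measured to 1–2 mm.
- **Clearance:** about 10.5 mm, worked out from the height at the grip. No picture shows the gap directly.
- **Hold:** the tool is level, and the only force on it is the hat's weight, so it is not touching the head.

**What disagreed:**
- **Scene camera, position:** its fits put hat and head about 2 px (6 mm) apart vertically in the image. That view can't separate forward position from height, so I went by the top view and the grip height.
- **Scene camera, tilt:** one frame hinted at a hat tilt of about 0.04 rad. A later, partly blocked frame gave about 0.1 rad, which I judged unreliable. The check I tried on the fit failed because the stand's disc merged with the hat, so I did not correct for tilt.
- **Head angle:** fits ranged from -0.05 to -0.11 rad, apart from two early ones that gave positive angles and that I discarded. I used -0.075 rad, so the long axes could be off by up to about 0.04 rad.

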